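# Snap the work torch into its charging clips

### The arm

A 7-joint arm with a two-finger parallel gripper is mounted at the origin on the work surface. World frame = base frame: x ahead of the robot, y to its left, z up, the work surface at z = 0. Lengths are in mm, angles in rad, forces in N, time in s.
With the tool pointing down it reaches from about 400 to 875 mm from the base axis. Payload 19.3 kg.
Tool frame: the origin (TCP) lies at the very end of the fingers, on their centre line; the grasp point (between the pads) lies 19 mm behind it (grip_point_offset is the z of the grasp point in the tool frame, in mm); z points along the fingers, x is the direction in which the jaws open and shut, and the axes are right-handed (so a half turn about z gives the same grasp; the last joint's range is limited). The gripper opens to 85 mm and grips with 20 to 120 N. Pads are 22 mm wide; open, the fingers measure 114 mm over their backs; the gripper's body (76 mm by 85 mm) begins 54 mm behind the grasp point. The pads swing forward as they close: fully open they stand 13 mm farther back than shut.
Start: joints at [1.084, 0.521, -0.036, 1.599, 0.021, 1.021, -0.113], TCP at [252.995, -571.496, 231.291] pointing down, gripper open.
Joint ranges: [-2.91, 2.91], [-0.3, 2.13], [-1.5, 1.42], [0.17, 2.43], [-1.26, 4.41], [0.16, 1.93], [-2.52, 2.52]. Speed limits (rad/s): [1.89, 1.89, 2.39, 2.39, 3.01, 3.01, 3.01].

### API

Orientations are given as a 3x3 rotation matrix whose columns are the frame's x, y, z axes.
In Python, from workcell import movep, movel, goto_joints, open_gripper, clamp, wait, inverse_kinematics, read_state, camera, PlanningError, finish_job, grip_point_offset gives the robot as it stands. Calls block until the motion is done:
- movep(position, orientation): joint-space move of the TCP to a pose.
- movel(position, frame=None, max_speed=150, guard=None): straight line of the TCP; frame=None keeps the orientation; max_speed is the mean speed in mm/s. With guard (N) it stops when the force on the tool has changed by that much, and returns True; else False.
- goto_joints(angles): joint-space move.
- open_gripper() and clamp(): open the fingers fully, or close them until they stop; the grip force is fixed at half the most.
- wait(seconds).
- inverse_kinematics(position, orientation): joint angles nearest the present ones, or None.
- read_state(): the state.
- camera(name): name is "scene" or "side" or "wrist"; returns a dict with "image" (384x512x3 uint8, blue, green, red), "range_z" (384x512 float32, mm along the optical axis (not along the pixel's ray), 0 where there is no reading), "fx", "fy", "cx", "cy" (pixels), "cam_to_world" (4x4, takes a point from camera to world coordinates). Camera axes: x right, y up, looking along -z (the intrinsics and any distortion apply to the point x, -y, -z); pixel columns grow to the right and rows downward; lengths in mm; the calibration is good to about 2 mm. A picture is of the moment at which its call begins.
A pose or a line that the arm cannot do raises PlanningError and nothing moves.
- finish_job(): hands the job in, once; it reports no verdict.
The state is a dict: "time": time; "qpos": joint angles; "qvel": joint speeds; "joint_efforts": joint torques, N m; "eef_pos": TCP position; "tool_rot": TCP orientation; "ft_force": force on the tool from outside, world axes, zero at the start; "torque": the same for the moment, N m; "finger_gap": finger opening in mm.
Only numpy, scipy, OpenCV 4.12 (cv2) and the standard library are available. Lean on these libraries where they do the work, as an engineer would, in place of code of your own. Each camera call takes 0.05 s, during which the arm holds its last target. There are 200 camera calls.

### The job

Put the work torch away on its charging stand: press it sideways, gently, into both spring clips until it is fully home, its tail end towards the contact block, then slide it along in the clips until it presses the charging pin in, and let go. Feel for both stops without forcing them, and leave the other things on the bench where they are.

Things in the scene. Friction and masses are not known exactly. Their poses are not given: they have to be found in the camera images.
- torch_mid (a point): Dark metal torch, about 0.22 kg, on a wooden saddle. Point on the barrel's axis, near the centre of mass; x runs to the head, z is up as it lies. Barrel 26 mm in diameter from x = -95 mm (flat tail) to +80 mm, then a flared head, 36 mm in diameter, to +115 mm. Grip across the barrel within 30 mm of this point.
- torch_tail (a point): Middle of the torch's flat tail face, 95 mm from torch_mid along the torch's -x; same axes.
- saddle_top (a point): Point on the wooden saddle where the torch lies at first: on the torch's axis, 45 mm above the bench, midway between the two V supports (12 mm thick, 120 mm apart), x along the torch. Between the supports nothing is higher than 12 mm above the bench.
- stand: Charging stand, fixed: a steel foot plate under a level bar with two upward-opening C-shaped spring clips and a contact block at one end. Origin on the bench, below the middle between the clips; z up, x along the bar. Clips 12 mm wide, centred at x = +-55 mm, y = 0. The contact block is at the -x end; the torch's head goes to +x, above y = 0.
- clip_low (a point): Axis of a torch lying home in the clips when the bar is at its lowest, 85 mm above the bench midway between the clips; axes as the stand. The bar is clamped 0 to 24 mm higher than this, unmeasured: find home by feel. Between the clips all else is at least 45 mm below the torch's axis.
- entry (a point): Where to bring torch_mid to press it in (x = +24 mm of the stand, at clip_low's height): clear of the pin. Lowered, it meets the flared jaws about 15 to 18 mm above home, wedges down with a push that peaks at 8 to 15 N, passes the lips about 8 mm above home, snaps, and is home hard on the seats below. It then drags in the clips with about 1 to 5 N, more while pressed down.
- pin_range (a point): Middle of the places along the bar where torch_mid may lie when the pin is fully in (x = -2 mm of the stand, at clip_low's height, axes as the stand). The contact block is clamped at an unmeasured place: the true one is up to 14 mm either way along x. Slide the torch to -x and feel for it.
- mount (a joint): How far the clip bar is pressed down on its rubber mounts, in m: 0 unloaded, 12 N per mm. More than 3 mm (36 N) is forcing it.
- pin (a joint): How far the spring-loaded brass charging pin (6 mm diameter, 5 mm below the seated torch's axis, pointing to the stand's +x) is pushed in, in m: 0 free, 0.006 fully in, where the torch's tail meets the block's face. It pushes back with 0.1 to 0.7 N; the clips' friction holds the torch against it. Charging needs at least 3 mm.
- buffer (a joint): How far the contact block is pushed back on its stiff spring to -x of the stand, in m: 0 unloaded, 10 N per mm; it moves only once the pin is fully in. More than 2.5 mm (25 N) is forcing it.
- spray_can: Bystander: small upright spray can, 52 mm in diameter, 126 mm high; origin in the middle of its underside.
- tape_roll: Bystander: roll of tape lying flat, 90 mm in diameter, 24 mm high; origin in the middle of its underside.
- screwdriver: Bystander: screwdriver with a black handle, lying on the bench.
- screw_tray: Bystander: small open plastic tray, 130 x 90 x 35 mm; origin in the middle of its underside.
Things that resemble listed ones, but are neither listed nor needed, are in the scene too. Leave any red look-alike of the part that bears torch_mid alone.

How it is judged (in metres and radians):
At the end, for the whole second after the job is handed in: The torch rests in both clips, its tail at least 50 mm to the contact block's side of the clips' middle, its axis within 0.06 rad and 4 mm of the bar's line and less than 112 mm above the bench, and holds the charging pin pressed in by more than 3 mm (value of joint pin above 0.003 m and z of torch_mid in the frame of stand below 0.112 m and y of torch_mid in the frame of stand between -0.004 and 0.004 m and x of torch_tail in the frame of stand below -0.05 m and angle between the x axis of torch_mid and the x axis of stand, either way round below 0.06 rad and linear speed of torch below 0.01 m/s); the robot touches nothing.
It fails at once if the clip bar is forced down more than 3 mm on its mounts (36 N) (value of joint mount above 0.003 m).
It fails at once if the contact block is forced back more than 2.5 mm (25 N) (value of joint buffer above 0.0025 m).
It fails at once if a bystander is moved by more than 20 mm (distance of any of spray_can, tape_roll, screwdriver, screw_tray from where it was at the start of the episode above 0.02 m).
It also fails if it takes over 59 s, if anything falls off the work surface, if the arm or the gripper's body presses on something with over 40 N, if the wrist force passes 120 N, or if a joint passes its speed limit or range.

## Working session

There is one attempt and no reset: what is moved stays moved. The work goes in short steps, each a Python script; the robot and the scene stay as the last script left them, time stands still between calls to the robot, and variables do not carry over. Pictures are saved under pics/ and viewed, about 8 in all and at most 12, crops included, and the job is handed in when it is done.

```bash
mkdir -p pics; ls; cat > h.py <<'E'
import numpy as np, cv2
from workcell import *
def cloud(c):
    h,w=c["range_z"].shape; u,v=np.meshgrid(np.arange(w),np.arange(h)); d=c["range_z"]
    P=np.stack([(u-c["cx"])/c["fx"]*d,-(v-c["cy"])/c["fy"]*d,-d,np.ones_like(d)],-1)
    return (P@np.array(c["cam_to_world"]).T)[...,:3]
E
python3 - <<'E'
from h import *
import pickle
s=camera("scene");t=camera("side");pickle.dump((s,t),open("c.pkl","wb"))
for n,c in(("scene",s),("side",t)):
    cv2.imwrite(f"pics/{n}.png",cv2.resize(c["image"],(800,600)))
    print(n,[k for k in c],c["fx"],np.round(c["cam_to_world"],2).tolist(),(c["range_z"]>0).mean())
print(read_state()["time"],grip_point_offset)
E
```

```text
pics
scene ['image', 'range_z', 'fx', 'fy', 'cx', 'cy', 'cam_to_world'] 364.0595275033318 [[0.6, -0.67, 0.43, 1038.39], [0.8, 0.52, -0.31, -350.76], [-0.01, 0.53, 0.85, 1052.04], [0.0, 0.0, 0.0, 1.0]] 0.9959818522135416
side ['image', 'range_z', 'fx', 'fy', 'cx', 'cy', 'cam_to_world'] 373.2034830489814 [[-0.98, 0.14, -0.11, 461.02], [-0.18, -0.69, 0.7, 606.62], [0.02, 0.71, 0.71, 701.24], [0.0, 0.0, 0.0, 1.0]] 0.9957631429036459
0.1 -18.700000000000003
```

View pics/scene.png

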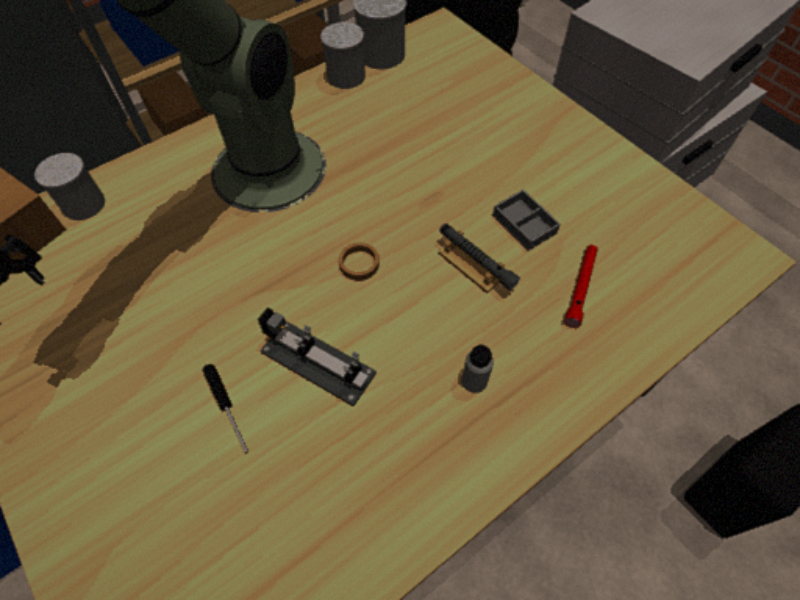

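View pics/side.png

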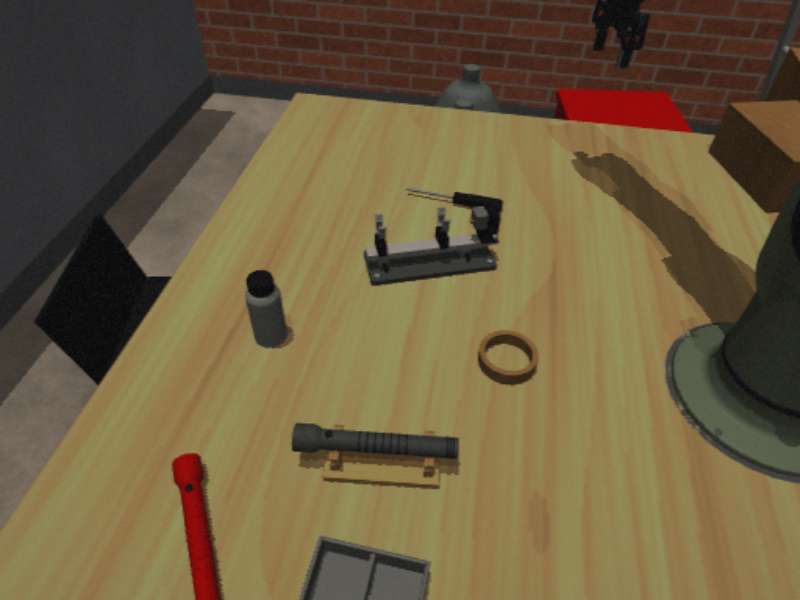

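The dark torch could be confused with the red look-alike (scene 583,285; side 195,530) or the screwdriver's black handle (scene 218,385). The wanted torch lies on the wooden saddle at scene (480,258), head at (508,280); in side view it spans (295–457, 442), head left. The stand is at scene (315,355), with its block at (270,322). In the side view the clips are at (380,240) and (442,230), and the block at (487,215).

```bash
cat > m.py <<'E'
from h import *
import pickle
s,t=pickle.load(open("c.pkl","rb"))
k=512/800
def roi(c,x0,x1,y0,y1):
    P=cloud(c);a=[int(v*k) for v in(y0,y1,x0,x1)];return P[a[0]:a[1],a[2]:a[3]].reshape(-1,3),c["image"][a[0]:a[1],a[2]:a[3]].reshape(-1,3)
def line(P):
    v=cv2.fitLine(P[:,:2].astype(np.float32),cv2.DIST_HUBER,0,.01,.01).ravel();d=v[:2];q=(P[:,:2]-v[2:])@d
    return v[2:],d,v[2:]+d*np.percentile(q,1),v[2:]+d*np.percentile(q,99)
for n,c,r in(("scene",s,(425,535,215,300)),("side",t,(285,470,410,495))):
    P,I=roi(c,*r);m=(P[:,2]>48)&(P[:,2]<75);Q=P[m];print("torch",n,m.sum(),[np.round(x,3).tolist() for x in line(Q)],np.round(np.percentile(Q[:,2],[5,50,95,99]),1))
for n,c,r in(("scene",s,(245,390,295,415)),("side",t,(350,515,180,295))):
    P,I=roi(c,*r)
    m=(P[:,2]>3)&(P[:,2]<30);print("stand low",n,m.sum(),cv2.minAreaRect(P[m][:,:2].astype(np.float32)))
    for lo,hi in((30,70),(70,180)):
        m=(P[:,2]>lo)&(P[:,2]<hi);Q=P[m];print(n,lo,hi,m.sum(),[np.round(x,3).tolist() for x in line(Q)],np.round(np.percentile(Q[:,2],[5,50,95,99]),1))
for n,c,r in(("scene",s,(455,500,335,395)),("scene",s,(335,385,240,282)),("scene",s,(490,565,185,250))):
    P,I=roi(c,*r);Q=P[P[:,2]>12];print("byst",Q.mean(0).round(),Q.max(0).round(),Q.min(0).round())
# top-down height map of both views around the stand, and torch
H=np.zeros((300,300,3),np.uint8)
def put(H,P,I,c0,sc):
    o=np.argsort(P[:,2])
    for p,i in zip(P[o],I[o]):
        x=int((p[0]-c0[0])*sc+150);y=int(150-(p[1]-c0[1])*sc)
        if 1<=x<299 and 1<=y<299: H[y-1:y+1,x-1:x+1]=cv2.applyColorMap(np.uint8([[min(255,max(0,p[2]*1.7))]]),cv2.COLORMAP_JET)[0,0]
ims=[]
for (n,c,r) in(("scene",s,(245,390,295,415)),("side",t,(350,515,180,295))):
    P,I=roi(c,*r);c0=(0,0)
    if not ims: base=P[(P[:,2]>3)&(P[:,2]<30)].mean(0);print("c0",base)
    H=np.zeros((300,300,3),np.uint8);put(H,P,I,base,1);ims.append(cv2.resize(H,(400,400)))
cv2.imwrite("pics/top.png",np.hstack(ims))
E
python3 m.py
```

```text
torch scene 408 [[558.3510131835938, 213.82200622558594], [0.9950000047683716, 0.10400000214576721], [448.514, 202.337], [654.764, 223.903]] [49.5 56.1 61.8 64.5]
torch side 1294 [[546.9739990234375, 221.44700622558594], [0.9929999709129333, 0.11699999868869781], [444.155, 209.368], [648.575, 233.383]] [49.3 56.5 61.7 63.3]
stand low scene 1536 ((506.5838317871094, -185.0927734375), (311.5482482910156, 271.4693603515625), 52.8952522277832)
scene 30 70 577 [[545.3770141601562, -193.5679931640625], [0.9169999957084656, 0.39899998903274536], [438.29, -240.14], [642.478, -151.339]] [39.  44.7 67.5 69.1]
scene 70 180 345 [[503.5119934082031, -205.06199645996094], [0.9010000228881836, 0.4339999854564667], [430.463, -240.242], [621.72, -148.134]] [ 74.2  97.1 106.6 108.7]
stand low side 1661 ((528.4606323242188, -287.87994384765625), (347.0237121582031, 346.479736328125), 11.945210456848145)
side 30 70 880 [[527.1439819335938, -186.0290069580078], [0.9279999732971191, 0.3720000088214874], [422.431, -227.935], [633.601, -143.424]] [32.5 44.4 67.1 68.9]
side 70 180 451 [[472.18499755859375, -209.38299560546875], [0.9480000138282776, 0.31700000166893005], [420.427, -226.693], [621.322, -159.504]] [ 74.1  93.9 106.5 108.8]
byst [769.  19.  99.] [1038.   53. 1052.] [ 733. -351.   13.]
byst [397.   9.  35.] [1038.   57. 1052.] [ 343. -351.   12.]
byst [536. 379.  38.] [1038.  437. 1052.] [ 459. -351.   12.]
c0 [ 536.63737069 -194.50686496    9.90119473]
```

```bash
python3 - <<'E'
from h import *
import pickle
s,t=pickle.load(open("c.pkl","rb"))
a=cv2.resize(s["image"][185:265,155:255],(400,320),interpolation=cv2.INTER_CUBIC);b=cv2.resize(t["image"][105:190,220:335],(400,320),interpolation=cv2.INTER_CUBIC)
c=cv2.resize(s["image"][130:200,270:350],(400,280),interpolation=cv2.INTER_CUBIC);d=cv2.resize(t["image"][255:325,180:300],(400,280),interpolation=cv2.INTER_CUBIC)
o=np.vstack([np.hstack([a,b]),np.hstack([c,d])]);cv2.imwrite("pics/crops.png",np.clip(o*1.6,0,255).astype(np.uint8))
E
```

```text
(no output)
```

View pics/crops.png

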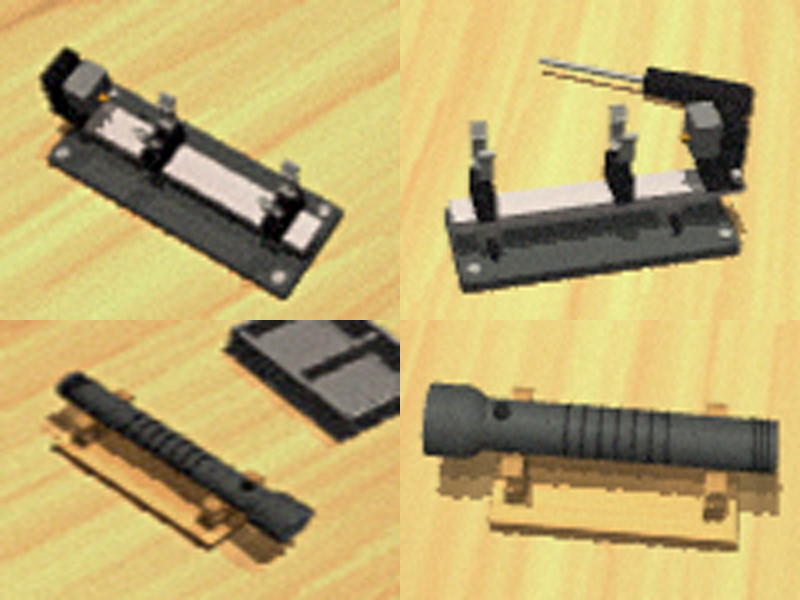

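View pics/top.png

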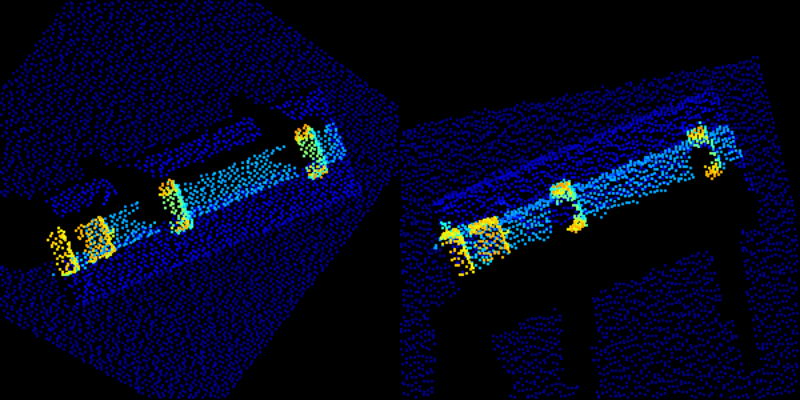

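The crops confirm the plain dark torch on the saddle, head to +x. The block with the brass pin is at the stand's −x end. Next I'll take a closer look with the wrist camera over the stand, then over the torch.

```bash
cat >> h.py <<'E'
def rot(yaw):  # tool down, jaws (tool x) across direction yaw; picks the half turn nearest in joint 7
    best=None
    for s in(1,-1):
        x=s*np.array([-np.sin(yaw),np.cos(yaw),0]);z=np.array([0,0,-1.]);R=np.column_stack([x,np.cross(z,x),z])
        yield R
def pick(p,yaw):
    q0=np.array(read_state()["qpos"]);c=[]
    for R in rot(yaw):
        q=inverse_kinematics(p,R)
        if q is not None:c.append((abs(np.array(q)-q0).max(),np.round(q,2).tolist(),R))
    c.sort(key=lambda a:a[0]);print([a[:2] for a in c]);return c[0][2]
E
python3 - <<'E'
from h import *
import pickle
print(np.round(read_state()["tool_rot"],2).tolist())
p=[525,-195,360];R=pick(p,np.radians(22.5));movep(p,R);wait(.2)
a=camera("wrist")
p=[545,218,300];R=pick(p,np.radians(6.3));movep(p,R);wait(.2)
b=camera("wrist");st=read_state()
pickle.dump((a,b),open("w.pkl","wb"));cv2.imwrite("pics/w.png",np.clip(1.5*np.hstack([cv2.resize(x["image"],(400,300)) for x in(a,b)]),0,255).astype(np.uint8))
for x in(a,b):print(x["fx"],np.round(x["cam_to_world"],2).tolist())
print(st["time"],st["eef_pos"],st["ft_force"])
E
```

```text
[[0.4, -0.91, -0.0], [-0.91, -0.4, 0.0], [-0.0, 0.0, -1.0]]
[(np.float64(0.8657760368567724), [0.38, 0.31, -0.17, 1.59, 0.05, 1.24, -0.98]), (np.float64(2.0504444624268356), [0.85, 0.4, -0.83, 1.57, 0.3, 1.31, 1.94])]
[(np.float64(1.0924127014923868), [-0.24, 0.41, -0.33, 1.61, 0.14, 1.15, -2.07]), (np.float64(1.8532956286324231), [0.07, 0.5, -0.81, 1.59, 0.37, 1.22, 0.87])]
277.49593697627137 [[0.38, 0.89, 0.25, 590.0], [-0.92, 0.37, 0.11, -169.54], [0.0, -0.27, 0.96, 502.12], [0.0, 0.0, 0.0, 1.0]]
277.49593697627137 [[0.11, 0.96, 0.27, 615.33], [-0.99, 0.1, 0.03, 224.4], [0.0, -0.27, 0.96, 442.49], [0.0, 0.0, 0.0, 1.0]]
3.9 [545.26901724 217.3530022  300.11086944] [ 0.56096977 -0.45959016 -0.44125835]
```

View pics/w.png

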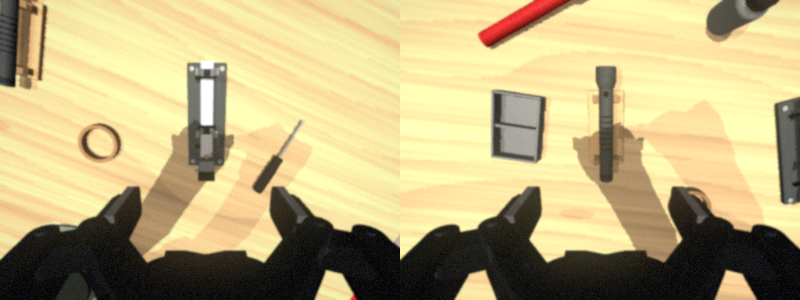

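Left: stand at (207,120) with its block at the bottom (207,170). Right: torch at (605,125), head up (+x), tail at (606,180). Next I'll fit both from the wrist depth.

```bash
cat > m2.py <<'E'
from h import *
import pickle
a,b=pickle.load(open("w.pkl","rb"))
def ax(Q):
    v=cv2.fitLine(Q[:,:2].astype(np.float32),cv2.DIST_HUBER,0,.01,.01).ravel();d=v[:2]*np.sign(v[0]);return v[2:],d,(Q[:,:2]-v[2:])@d,(Q[:,:2]-v[2:])@np.array([-d[1],d[0]])
P=cloud(b).reshape(-1,3);near=np.hypot(P[:,0]-550,P[:,1]-218)<140
Q=P[near&(P[:,2]>46)&(P[:,2]<70)];c,d,q,r=ax(Q)
print("torch",len(Q),"yaw",np.degrees(np.arctan2(d[1],d[0])),"ends",q.min(),q.max(),"tail",c+d*q.min(),"head",c+d*q.max(),"mid by tail",c+d*(q.min()+95),"by head",c+d*(q.max()-115))
for t in np.arange(-100,110,20):
    k=abs(q-t)<8
    if k.any():print(int(t),r[k].min().round(1),r[k].max().round(1),Q[k,2].max().round(1),end=" | ")
print()
P=cloud(a).reshape(-1,3);near=np.hypot(P[:,0]-525,P[:,1]+195)<140
Q=P[near&(P[:,2]>36)&(P[:,2]<52)];c,d,q,r=ax(Q);print("bar",len(Q),"c",c,"yaw",np.degrees(np.arctan2(d[1],d[0])),q.min(),q.max(),r.min(),r.max(),np.percentile(Q[:,2],[5,50,95]))
Z=P[near&(P[:,2]>55)&(P[:,2]<200)];n=np.array([-d[1],d[0]]);q=(Z[:,:2]-c)@d;r=(Z[:,:2]-c)@n
for t in np.arange(-140,140,6):
    k=abs(q-t)<=3
    if k.sum()>2:print(int(t),k.sum(),"r",r[k].min().round(1),r[k].max().round(1),"z",Z[k,2].min().round(1),Z[k,2].max().round(1))
E
python3 m2.py
```

```text
torch 2835 yaw 6.1465063 ends -114.52346216754154 96.10153914248639 tail [445.29339909 205.16827851] head [654.70759529 227.72013571] mid by tail [539.74727929 215.340036  ] by head [540.36868769 215.40695559]
-100 -12.3 12.2 59.1 | -80 -19.6 19.5 58.4 | -60 -11.9 11.9 58.3 | -40 -13.2 11.7 59.2 | -20 -13.1 13.0 59.0 | 0 -12.9 12.8 59.4 | 20 -12.7 12.6 59.1 | 40 -19.5 20.8 59.4 | 60 -15.0 16.3 61.5 | 80 -17.6 17.6 64.0 | 100 -17.3 17.3 64.6 | 
bar 1634 c [ 554.0262  -187.12872] yaw 22.43889 -107.68548012703329 95.94183840631374 -16.36706147305337 18.092075795727318 [42.01221821 43.42882111 45.00769631]
-134 70 r -15.4 25.6 z 60.6 100.9
-128 100 r -15.4 25.5 z 57.3 101.3
-122 116 r -15.6 17.9 z 79.0 100.9
-116 18 r -11.9 14.1 z 101.1 104.4
-110 78 r -13.5 15.7 z 101.2 105.3
-104 64 r -13.4 15.7 z 101.6 104.8
-98 77 r -13.4 15.6 z 100.6 105.7
-92 133 r -14.0 15.8 z 76.6 104.5
-86 7 r -1.3 3.4 z 84.2 86.5
-44 79 r -18.6 19.3 z 72.7 107.6
-38 109 r -18.6 19.2 z 65.2 107.8
-32 137 r -18.4 19.2 z 57.0 107.3
64 125 r -19.9 19.2 z 56.2 106.8
70 133 r -19.9 19.1 z 73.0 107.7
76 99 r -19.9 19.1 z 65.2 108.6
```

Torch mid is at (540, 215), yaw 6.1°. The stand's middle is at about (569, −181), yaw about 22.1°, with clip tops at z≈107 and bar top at z≈43. I'll grip at torch x = −12 mm, because that keeps the grip nearly centred between the clips and still clear of them at the end.

```bash
python3 - <<'E'
from h import *
import pickle
y=np.radians(6.15);d=np.array([np.cos(y),np.sin(y)])
g=np.array([540.05,215.37])-12*d
R=pick([*g,120],y);movep([*g,120],R)
print("hit",movel([*g,27],max_speed=80,guard=12));clamp();st=read_state();print(st["finger_gap"],st["eef_pos"],st["ft_force"])
movel([*g,200],max_speed=150);wait(.2)
b=camera("wrist");st=read_state();pickle.dump((b,st),open("w2.pkl","wb"))
print(st["time"],st["finger_gap"],st["eef_pos"],st["ft_force"],st["torque"])
cv2.imwrite("pics/held.png",np.clip(1.5*b["image"],0,255).astype(np.uint8))
P=cloud(b).reshape(-1,3);n=np.array([-d[1],d[0]]);e=np.array(st["eef_pos"])
Z=P[(abs((P[:,:2]-e[:2])@n)<30)&(P[:,2]>195)&(P[:,2]<250)];q=(Z[:,:2]-e[:2])@d;r=(Z[:,:2]-e[:2])@n
for t in np.arange(-120,150,10):
    k=abs(q-t)<=5
    if k.sum()>4:print(int(t),k.sum(),"r",r[k].min().round(1),r[k].max().round(1),"z",Z[k,2].max().round(1))
E
```

```text
[(np.float64(0.39309816347735027), [-0.28, 0.59, -0.29, 1.83, 0.24, 0.75, -2.16]), (np.float64(2.6383786081403873), [0.14, 0.75, -0.93, 1.81, 0.73, 0.97, 0.57])]
hit False
24.260934775743603 [528.13268819 214.41767579  27.24599785] [-1.22250443  1.26024188  6.02793616]
8.1 24.45634977392716 [527.93499521 214.04800592 199.55369031] [ 0.41859359  0.32816805 -1.66540246] [-0.04879628  0.03203389  0.02322907]
-30 246 r -12.5 12.3 z 230.1
-20 849 r -13.5 12.5 z 231.1
-10 1075 r -14.7 14.1 z 249.4
0 1375 r -14.5 13.8 z 246.5
10 3753 r -30.0 30.0 z 250.0
20 1119 r -22.2 21.3 z 247.9
30 1170 r -13.4 12.8 z 231.4
40 1256 r -13.6 12.7 z 231.7
50 1315 r -13.2 12.5 z 230.8
60 1408 r -12.4 11.9 z 231.4
70 1539 r -13.1 12.4 z 230.8
80 1637 r -13.3 12.5 z 232.5
90 1953 r -14.4 14.3 z 232.7
100 2966 r -18.0 17.4 z 236.2
110 1154 r -18.2 17.8 z 236.6
```

View pics/held.png

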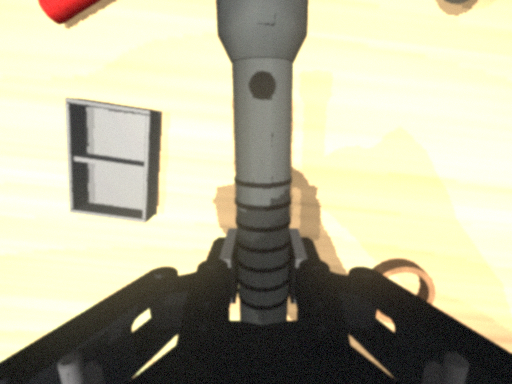

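The torch is held level and centred (pixel 263,200; gap 24.5 mm). Next I'll go to the entry point and lower to feel the jaws.

```bash
cat >> h.py <<'E'
Y=np.radians(22.07);D=np.array([np.cos(Y),np.sin(Y)]);N=np.array([-D[1],D[0]])
S=np.array([554.03,-187.13])+16*np.array([np.cos(np.radians(22.44)),np.sin(np.radians(22.44))])+.25*N
def sf():  # tool position relative to stand and force in stand axes
    s=read_state();e=np.array(s["eef_pos"]);f=np.array(s["ft_force"]);t=np.array(s["torque"])
    print("t",s["time"],"x %.2f y %.2f z %.2f"%((e[:2]-S)@D,(e[:2]-S)@N,e[2]),"F",np.round([f[:2]@D,f[:2]@N,f[2]],2),"T",np.round([t[:2]@D,t[:2]@N,t[2]],2),"gap %.1f"%s["finger_gap"])
    return e,f
E
python3 - <<'E'
from h import *
g=S+12*D
R=pick([*g,135],Y);movep([*g,200],R);movel([*g,132],max_speed=100);wait(.3);sf()
print(movel([*g,80],max_speed=20,guard=4));sf()
E
```

```text
[(np.float64(0.9308622623026335), [0.41, 0.62, -0.31, 1.72, 0.24, 0.83, -1.19]), (np.float64(3.516555560262627), [0.95, 0.97, -1.28, 1.7, 0.98, 1.26, 1.39])]
t 10.7 x 12.09 y -0.13 z 132.37 F [ 0.02  0.33 -0.64] T [-0.    0.    0.03] gap 24.0
True
t 12.6583 x 11.97 y 0.42 z 86.86 F [2.16 1.08 2.92] T [ 0.21 -0.21 -0.05] gap 23.9
```

Contact at an axis height of about 105 mm puts home near 89 mm, which agrees with the bar height. Next I'll press in by stages.

```bash
python3 - <<'E'
from h import *
g=S+12*D
for z in(83,80,78,76,74):
    h=movel([*g,z],max_speed=15,guard=17);sf()
    if h:print("hit");break
E
```

```text
t 13.0583 x 12.37 y 0.11 z 83.33 F [-0.25  2.41  8.57] T [ 0.47  0.15 -0.1 ] gap 24.4
t 13.4083 x 12.44 y 0.09 z 80.33 F [0.23 2.23 6.65] T [ 0.49  0.05 -0.04] gap 24.1
t 13.6917 x 12.41 y 0.17 z 78.21 F [1.43 1.73 5.25] T [ 0.53 -0.03 -0.12] gap 24.1
t 13.975 x 12.22 y 0.19 z 76.00 F [1.7  2.06 0.74] T [ 0.47 -0.18 -0.12] gap 24.3
t 14.2583 x 11.86 y 0.17 z 73.67 F [ 1.8   2.68 -2.39] T [ 0.47 -0.27 -0.03] gap 24.3
```

```bash
python3 - <<'E'
from h import *
g=S+12*D
print(movel([*g,62],max_speed=8,guard=14));e,f=sf();wait(.3);e,f=sf()
E
```

```text
True
t 15.0083 x 11.89 y 0.01 z 69.84 F [-2.49  2.76 12.37] T [ 0.33  0.45 -0.02] gap 24.0
t 15.3083 x 11.84 y 0.03 z 69.90 F [-1.64  1.49 11.63] T [ 0.36  0.44 -0.03] gap 24.3
```

```bash
python3 - <<'E'
from h import *
e,f=sf()
print(movel([*e[:2],e[2]-3],max_speed=6,guard=8));e,f=sf()
b=camera("wrist");c=camera("side")
def prof(b,lo,hi):
    P=cloud(b).reshape(-1,3);Z=P[(abs((P[:,:2]-S)@N)<22)&(P[:,2]>75)&(P[:,2]<125)];q=(Z[:,:2]-S)@D
    print([(int(t),Z[abs(q-t)<4,2].max().round(1)) for t in range(lo,hi,10) if (abs(q-t)<4).sum()>4])
prof(b,20,140);prof(c,-100,140)
i=c["image"][95:190,215:335];cv2.imwrite("pics/seat.png",np.clip(1.8*cv2.resize(i,(720,570),interpolation=cv2.INTER_CUBIC),0,255).astype(np.uint8))
# unload
movel([*e[:2],e[2]+1.2],max_speed=5);wait(.2);sf()
E
```

```text
t 15.3083 x 11.84 y 0.03 z 69.90 F [-1.64  1.49 11.63] T [ 0.36  0.44 -0.03] gap 24.3
True
t 15.5917 x 11.87 y 0.02 z 69.39 F [-3.3   2.78 16.79] T [0.52 0.82 0.  ] gap 24.4
[(20, np.float64(123.1)), (30, np.float64(123.7)), (40, np.float64(101.1)), (50, np.float64(107.0)), (60, np.float64(107.1)), (70, np.float64(101.4)), (80, np.float64(101.3)), (90, np.float64(103.4)), (100, np.float64(101.9)), (110, np.float64(106.2)), (120, np.float64(105.8))]
[(-70, np.float64(101.8)), (-60, np.float64(106.7)), (-50, np.float64(106.0)), (-40, np.float64(101.1)), (-30, np.float64(101.9)), (-20, np.float64(101.9)), (-10, np.float64(96.8)), (0, np.float64(97.2)), (20, np.float64(124.3)), (30, np.float64(101.3)), (40, np.float64(100.3)), (50, np.float64(108.6)), (60, np.float64(104.3)), (70, np.float64(100.7)), (80, np.float64(100.4)), (90, np.float64(101.9)), (100, np.float64(104.9)), (110, np.float64(107.7)), (120, np.float64(106.0)), (130, np.float64(106.8))]
t 16.4833 x 11.81 y 0.03 z 70.57 F [-1.91  3.83  3.99] T [ 0.74  0.38 -0.1 ] gap 24.0
```

View pics/seat.png

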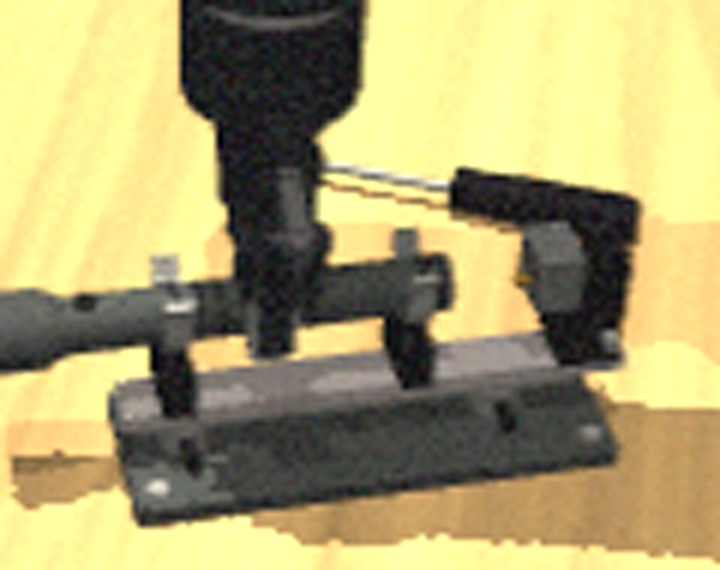

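Seen in the side view, the torch lies level in both clips (clips at pixel 170,300 and 410,280), with its tail at (440,280) and the brass pin at (522,280). It is home. Now I'll slide it to −x.

```bash
python3 - <<'E'
from h import *
e,f=sf()
for x in(6,0,-6,-12,-16,-20,-24,-28,-32):
    h=movel([*(S+x*D),70.4],max_speed=12,guard=9);e,f=sf()
    if h:print("hit");break
E
```

```text
t 16.4833 x 11.81 y 0.03 z 70.57 F [-1.91  3.83  3.99] T [ 0.74  0.38 -0.1 ] gap 24.0
t 17.125 x 7.18 y -0.05 z 70.73 F [4.41 2.68 3.07] T [ 0.49 -0.99 -0.03] gap 24.7
t 17.775 x 1.17 y -0.06 z 70.74 F [4.5  2.5  3.33] T [ 0.53 -0.95 -0.02] gap 24.2
t 18.425 x -4.85 y -0.09 z 70.72 F [4.26 2.19 2.57] T [ 0.51 -0.97  0.01] gap 24.1
t 19.075 x -10.84 y -0.10 z 70.72 F [4.53 1.85 2.43] T [ 0.53 -0.94  0.03] gap 24.3
t 19.5583 x -14.92 y -0.12 z 70.72 F [4.37 1.91 2.45] T [ 0.48 -0.93 -0.01] gap 24.4
t 20.0417 x -18.88 y -0.10 z 70.72 F [3.61 2.6  2.05] T [ 0.49 -0.88  0.02] gap 24.2
t 20.525 x -22.83 y -0.10 z 70.72 F [5.56 2.45 2.12] T [ 0.45 -1.02  0.08] gap 24.3
t 21.0083 x -25.91 y -0.11 z 70.82 F [ 9.27  2.31 -0.01] T [ 0.37 -1.99 -0.02] gap 24.3
t 21.2833 x -25.95 y 0.07 z 70.99 F [ 4.74 -1.17 -0.97] T [-0.12 -1.17  0.1 ] gap 24.3
hit
```

```bash
python3 - <<'E'
from h import *
wait(.3);e,f=sf()
h=movel([*(e[:2]-4*D),e[2]],max_speed=6,guard=6);print(h);sf();wait(.2);sf()
c=camera("side");i=c["image"][95:190,215:335];cv2.imwrite("pics/pin.png",np.clip(1.8*cv2.resize(i,(720,570),interpolation=cv2.INTER_CUBIC),0,255).astype(np.uint8))
E
```

```text
t 21.5833 x -25.93 y 0.05 z 70.90 F [ 6.06 -0.6   0.12] T [-0.1  -1.01  0.13] gap 24.3
True
t 21.875 x -25.65 y 0.12 z 70.90 F [ 3.87 -1.58  0.42] T [-0.23 -0.62  0.08] gap 24.4
t 22.075 x -25.73 y 0.15 z 70.83 F [ 4.61 -3.68  0.73] T [-0.7  -0.91  0.11] gap 24.0
```

View pics/pin.png

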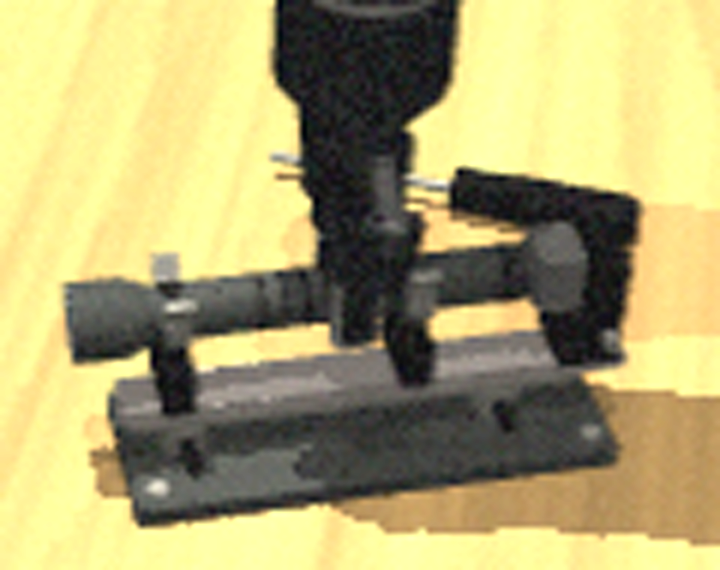

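The tail (525,265) is flush against the block and the pin is hidden. The stop was felt twice at the same place, so I'm releasing.

```bash
python3 - <<'E'
from h import *
open_gripper();wait(.2);e,f=sf()
movel([*e[:2],190],max_speed=80,guard=8);sf();e=np.array(read_state()["eef_pos"])
movel([*(e[:2]-90*D),290],max_speed=200);wait(.3);sf()
c=camera("side");w=camera("wrist")
P=cloud(w).reshape(-1,3);Z=P[(abs((P[:,:2]-S)@N)<17)&(P[:,2]>92)&(P[:,2]<125)];q=(Z[:,:2]-S)@D;r=(Z[:,:2]-S)@N
for t in range(-130,120,10):
    k=abs(q-t)<4
    if k.sum()>4:print(t,k.sum(),Z[k,2].max().round(1),r[k].min().round(1),r[k].max().round(1))
i=c["image"][95:190,215:335];o=np.hstack([cv2.resize(i,(400,320),interpolation=cv2.INTER_CUBIC),cv2.resize(w["image"],(400,320))]);cv2.imwrite("pics/end.png",np.clip(1.6*o,0,255).astype(np.uint8))
E
```

```text
t 22.95 x -26.21 y 0.77 z 70.67 F [0.84 0.   0.63] T [ 0.01  0.   -0.02] gap 85.6
t 24.5917 x -26.40 y 0.89 z 189.55 F [-0.8   0.02 -0.22] T [-0.04 -0.01  0.01] gap 85.4
t 25.7167 x -116.10 y 1.14 z 289.38 F [-0.74  0.76 -0.23] T [ 0.02 -0.07  0.01] gap 85.6
-130 92 104.8 -14.5 13.7
-120 164 105.0 -14.4 13.7
-110 171 105.2 -14.4 14.8
-100 134 102.4 -13.3 11.3
-90 135 102.9 -13.2 11.3
-80 133 102.2 -13.0 11.3
-70 142 102.4 -12.9 11.2
-60 192 107.4 -17.0 16.4
-50 181 108.3 -16.8 16.3
-40 147 102.6 -12.5 10.9
-30 145 102.8 -12.4 10.9
-20 157 102.8 -13.5 10.8
-10 162 102.5 -13.3 11.9
0 165 102.8 -13.2 11.8
10 171 102.4 -13.0 11.7
20 177 102.4 -12.9 11.7
30 175 102.7 -11.6 11.6
40 189 101.9 -12.6 11.5
50 283 107.4 -17.0 16.5
60 245 108.3 -17.0 17.0
70 144 104.3 -15.3 14.5
```

View pics/end.png

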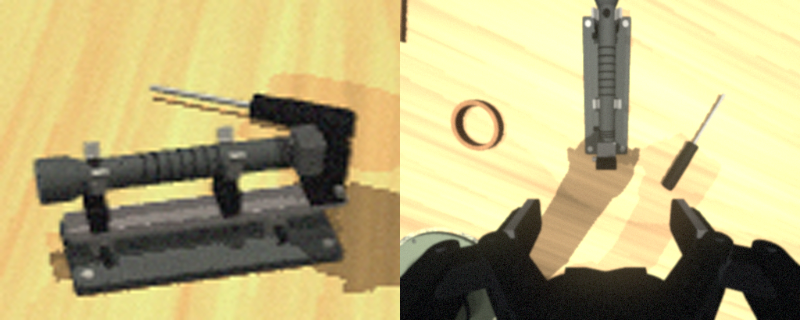

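```bash
python3 - <<'E'
from h import *
w=camera("wrist");P=cloud(w).reshape(-1,3);Z=P[(abs((P[:,:2]-S)@N)<6)&(P[:,2]>40)&(P[:,2]<125)];q=(Z[:,:2]-S)@D
for t in np.arange(-116,-98,1.5):
    k=abs(q-t)<.75;print(t,k.sum(),np.round([Z[k,2].min(),Z[k,2].max()],1) if k.any() else "")
finish_job()
E
```

```text
-116.0 11 [102.1 104. ]
-114.5 16 [101.4 105. ]
-113.0 13 [102.2 104.5]
-111.5 10 [102.4 103.8]
-110.0 14 [100.8 103.7]
-108.5 16 [ 98.  103.4]
-107.0 10 [ 98.4 101.7]
-105.5 11 [ 99.1 101. ]
-104.0 17 [ 98.1 101. ]
-102.5 12 [ 99.9 101.9]
-101.0 10 [ 99.6 100.9]
-99.5 10 [ 98.5 101. ]
the job is handed in; nothing more can be done
```

The torch is on its charging stand, pressed into both clips with its tail against the contact block. I let go of it and handed the job in at about 26 s of the 59 s allowed.

- **Pressing in:** I gripped the torch 12 mm to the tail side of its middle. It met the jaws with its axis about 105 mm above the bench. The highest push I read on the way in was about 9 N. It was home at about 88 mm, and I confirmed the seat with about 17 N, against the 36 N limit.
- **Sliding:** It dragged in the clips with about 4–5 N. I felt the stop twice at the same place, within 0.3 mm, with torch_mid at about x = −14 mm of the stand. The highest force I read there was about 9 N, against the 25 N limit.
- **Last checks after letting go:** In the depth image the torch lies level, with its axis at about 89 mm and about 1 mm or less off the bar's line. There is no visible gap between tail and block, so the pin should be fully in. I could not read the pin itself.
- **Bystanders:** The arm is clear of the stand. The screwdriver and tape roll look undisturbed in the last pictures; the spray can and screw tray were not in them. I did not measure any of their positions again.

One reading was unclear: at the first stop the force had dropped from 9 N to about 5 N by the time the guard had stopped the arm. I felt for the stop again before letting go, and the place agreed.

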